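# Hang the work light on the bench rail until its safety latch snaps shut

### The arm

A 6-joint arm with a two-finger parallel gripper is mounted at the origin on the work surface. World frame = base frame: x ahead of the robot, y to its left, z up, the work surface at z = 0. Lengths are in m, angles in rad, forces in N, time in s.
With the tool pointing down it reaches from about 0.35 to 0.85 m from the base axis. Payload 8.1 kg.
Tool frame: the origin (TCP) lies at the centre of the arm's flange, where the gripper is bolted on; the fingertips stand 186 mm ahead of it and the grasp point (between the pads) lies 167 mm ahead of it; z points along the fingers, y is the line along which they close (so a half turn about z gives the same grasp; the last joint's range is limited). The gripper opens to 93 mm and grips with 3 to 60 N. Pads are 15 mm wide; open, the fingers measure 128 mm over their backs; the gripper's body (75 mm by 188 mm) begins 65 mm behind the grasp point.
Start: joints at [-1.349, 0.13, 1.488, -0, 1.523, -0.085], TCP at [0.181, -0.572, 0.405] pointing down, gripper open.
Joint ranges: [-2.96, 2.96], [-0.89, 2.26], [0.02, 2.5], [-1.34, 4.48], [0, 2.73], [-2.66, 2.66]. Speed limits (rad/s): [2.39, 2.39, 2.79, 3.14, 3.14, 3.14].

### API

Orientations are given as a rotation vector (axis times angle).
In Python, from plant import robot gives the robot as it stands.
- The arm moves only by the tool apply_moves, never from a script. Its argument "series" is a list of rows, each a list of 2 entries, a list of its own where there are three numbers: the shift along the tool's x, y, z in mm, then the turn, a rotation vector about the tool's x, y, z in rad. A call has 1 to 12 rows; each row shifts and turns the commanded pose from where the row before left it, along the tool's axes as they then stand; what a row does not reach is not made up. A row lasts 1/12 s, in which the tool goes at most 41.7 mm and 7.16 degrees, less where a joint would pass 70% of its speed; a pose out of reach is approached as far as the arm can. A call is refused whole if a number of a shift passes 41.7 or a number of a turn 0.125, either way. A call with a gripper value outside its range is refused whole. "claw" is the opening, from 0 (shut) to 1 (fully open), set as the call begins (left out, the last holds). The fingers move at their own pace and stop on an object; "newtons" is the grip in N (left out, the last holds). Time passes only in rows, so rows that do not move let the fingers close. It gives the time, the measured TCP pose, the force, the opening and the grip force at its end, in the units of the state.
- robot.read_state(): the state, without advancing time (a new reading comes with each control period).
- robot.read_camera(name): name is "side" or "top"; returns (picture, depth): 384x512x3 uint8, blue, green, red; 384x512 float32, m along the optical axis (not along the pixel's ray), 0 where there is no reading.
- robot.calibration(name): a dict with "fx", "fy", "cx", "cy" (pixels), "extrinsics" (4x4, takes a point from world to camera coordinates). Camera axes: x right, y down, z forward; pixel columns grow to the right and rows downward; lengths in m; the calibration is good to about 2 mm. A picture is of the moment at which its call begins. calibration takes no time and is no camera call.
- robot.close_job(): hands the job in; it is judged then, once.
The state is a dict: "t": time; "q": joint angles; "dq": joint speeds; "joint_torque": joint torques, N m; "tool_pos": TCP position; "orientation": TCP orientation; "force": force on the tool from outside, world axes, zero at the start; "wrist_torque": the same for the moment, N m; "opening": finger opening in m; "gripper_force": force on a finger pad.
Only numpy, scipy, OpenCV 4.12 (cv2) and the standard library are available. Lean on these libraries where they do the work, as an engineer would, in place of code of your own. Each camera call takes 0.05 s, during which the arm holds its last target. There are 200 camera calls.

### The job

Hang the cordless work light on the steel rail over the opened laminator, between the rail's two rubber collars: push its hook down onto the rail, gently, until the sprung latch has flipped shut under the rail. Then tug the light lightly upwards so that the rail bears on the shut latch and you know that it holds, let the light hang down freely again and let go, and leave everything else on the table as it is.

Things in the scene. Friction and masses are not known exactly. Their poses are not given: they have to be found in the camera images.
- grip (a point): Centre of the crown of the work light's hook, to grip by its flanks (46 mm apart along x). The light, 0.4 kg, loose, stands on the table: black bell housing 113 mm across, 52 mm high, flat dark steel hook on top, 173 mm in all. The point is 161 mm above the underside on the middle axis; the crown reaches 12 mm above and below. z up, x from the hook's stem to its nose, y across its 16 mm thickness.
- seat (a point): Point of the light where the middle of the rail sits when the hook hangs on it: 143 mm above the underside, 18 mm below grip, same axes. The throat around it is 24 mm wide (stem x -23 to -12 mm, nose 12 to 23 mm), its rounded top 6 mm above this point, open below. Fingers on the flanks never meet the rail; across the thickness they do if they reach below the throat's top.
- nose (a point): Lower, rounded end of the hook's nose: 110 mm above the light's underside, 17.5 mm to +x of its middle axis, same axes. Below it, down to the foot of the hook (70 mm above the underside), 40 mm are clear: here the rail comes in sideways, from the +x side, to stand under the throat; then the hook, square to the rail, is pushed down onto it, best with the rail 3 mm to the nose side.
- latch (a joint): Angle of the sprung latch, a 26 mm steel tongue pivoted on the stem 110 mm above the light's underside, 14 mm to -x of its axis, end inside the nose. 0 shut (sloping up 0.23 rad to the nose), 1.35 folded up; it opens upwards. The rail opens it with about 8 N at mid-throat, less near the nose, 12 N near the stem (the light weighs 4 N). It snaps back when the rail is within 3 mm of the seat.
- frame: Fixed stand of the rail: two square posts, 20 mm thick, 310 mm high, 400 mm apart, on foot plates 140 x 50 mm. Origin on the table midway between them, straight below the rail; y along the rail, z up. The rail is a level steel bar, 12 mm in diameter, in hand clamps set by eye: its middle is 236 to 254 mm above the table. The exact height is not reported: find it by touch or sight.
- span (a point): Point on the table top straight below the middle of the rail, axes as the stand's. Above it two rubber collars, 22 mm in diameter, 12 mm wide, sit on the rail 65 mm to either side; the light belongs between them. More than 30 N between light and rail or stand is too rough. Once latched, the hook can rise about 20 mm before the rail bears on the shut latch from above; that tug needs over 3 N.
- laminator: Fixed: the opened cream and steel laminator that is being mended, 310 mm along the rail, 150 mm across, 62 mm high, centred under the rail, same axes as the stand. In front of and beyond the stand lie a few loose tools (hammer, pliers, screwdriver, screw tray), none higher than 40 mm.
- pot_rim (a point): Bystander, loose: small black plastic cup, 56 mm across, 50 mm high; this point is the centre of its rim.
- flask: Bystander, loose: pink drinking bottle, 68 mm across, 200 mm high; origin at its underside.
- tape: Bystander, loose: roll of grey tape lying flat, 64 mm across, 18 mm high; origin at its underside.
Mind the look-alikes: they are no part of the job. Leave any orange look-alike of the part that bears grip alone.

How it is judged:
On the way, in this order (a step that is already met when the one before it is completed fails the run):
1. the rail pushes the latch open (value of joint latch above 0.6 rad and contact force between latch and frame above 0.5 N).
2. the latch has flipped shut under the rail, which is up in the hook's throat (value of joint latch below 0.1 rad and x of seat in the frame of frame between -0.01 and 0.01 m and z of seat in the frame of frame below 0.259 m), for 0.1 s.
3. a tug upwards: the rail bears on the shut latch from inside with more than 3 N (value of joint latch below 0.1 rad and contact force between latch and frame above 3 N and z of seat in the frame of frame below 0.284 m), for 0.1 s.
At the end, for the whole second after the job is handed in: The work light hangs freely on the rail, by the seat of its hook (rail middle within 10 mm of the hook's middle axis), between the two collars (within 58 mm of the rail's middle), the latch shut (within 0.1 rad), upright within 0.2 rad and at rest (under 0.08 m/s), the gripper clear of it (all of step 2 and contact force between lamp and frame above 2 N and y of seat in the frame of frame between -0.058 and 0.058 m and z of seat in the frame of frame above 0.231 m and angle between seat's own z axis and vertical below 0.2 rad and linear speed of lamp below 0.08 m/s); the robot touches nothing.
It fails at once if the light is forced against the rail or its stand with more than 30 N (contact force between lamp and frame above 30 N).
It fails at once if another thing on the table is moved by more than 30 mm (distance of any of pot_rim, flask, tape, hammer, pliers, driver, screws from where it was at the start of the episode above 0.03 m).
It also fails if it takes over 61 s, if anything falls off the work surface, if the arm or the gripper's body presses on something with over 40 N, if the wrist force passes 120 N, or if a joint passes its speed limit or range.

## Working session

There is one attempt and no reset: what is moved stays moved. The work goes in short steps, Python scripts to look and compute and a tool call to move; the robot and the scene stay as the last step left them, time stands still between calls to the robot, and variables do not carry over. Pictures are saved under pics/ and viewed, at most 10 in all, crops included, and the job is handed in when it is done.

Besides the shell and the picture viewer there is one more tool, called after ">>>" as name(argument=value, ...), one argument or row to a line, values as JSON. apply_moves: Moves the arm, as the interface text tells. Its arguments: {"type":"object","properties":{"series":{"type":"array"},"claw":{"type":"number"},"newtons":{"type":"number"}},"required":["series"]}

```bash
mkdir -p pics; ls
cat > h.py <<'E'
import numpy as np, cv2
from plant import robot
def snap(n,tag):
    p,d=robot.read_camera(n); cv2.imwrite(f'pics/{tag}.png',p); np.save(f'pics/{tag}.npy',d); return p,d
def w(n,u,v,z):
    c=robot.calibration(n); u=np.asarray(u,float);v=np.asarray(v,float);z=np.asarray(z,float)
    P=np.stack([(u-c['cx'])/c['fx']*z,(v-c['cy'])/c['fy']*z,z,np.ones_like(z)],-1)
    return (P@np.linalg.inv(np.array(c['extrinsics'])).T)[...,:3]
def cloud(n,d):
    v,u=np.mgrid[:384,:512]; return w(n,u,v,d)
E
python3 - <<'E'
from h import *
a,_=snap('side','s0');b,_=snap('top','t0')
s=robot.read_state();print(s)
for n in('side','top'):
    c=robot.calibration(n);print(n,c)
E
```

```text
pics
{'t': 0.1, 'q': array([-1.34942440e+00,  1.31053000e-01,  1.48917746e+00, -2.30374740e-05,
        1.52300099e+00, -8.53977271e-02]), 'dq': array([ 0.00074551, -0.00205192, -0.00164953, -0.00025936, -0.0009867 ,
       -0.00080576]), 'joint_torque': array([ 1.39660940e-03, -5.61345506e+01, -4.93092906e+01,  7.70879793e-02,
        2.91642017e-02, -6.66887149e-05]), 'tool_pos': array([ 0.18116023, -0.5717757 ,  0.40380771]), 'orientation': array([-3.10309453e+00, -4.79737544e-01,  2.10830195e-04]), 'force': array([-1.04847763,  0.34043693, -0.42404701]), 'wrist_torque': array([ 0.06337069, -0.07511208,  0.00760089]), 'gripper_force': 0.0, 'opening': 0.09288916441512349}
side {'fx': 479.36401808251776, 'fy': 479.36401808251776, 'cx': 249.7918488117064, 'cy': 195.99065581279248, 'extrinsics': array([[-0.9819233 , -0.18851284, -0.01701567,  0.56006084],
       [-0.07641317,  0.47704926, -0.87554842,  0.03526603],
       [ 0.17316943, -0.85842117, -0.48283065,  1.40559834],
       [ 0.        ,  0.        ,  0.        ,  1.        ]])}
top {'fx': 365.0351447500283, 'fy': 365.0351447500283, 'cx': 253.91605033860236, 'cy': 189.2481443321248, 'extrinsics': array([[ 0.00817052, -0.99981165,  0.01760445,  0.21332276],
       [-0.98917347, -0.01066071, -0.1463632 ,  0.51887183],
       [ 0.14652331, -0.01621799, -0.98907426,  0.92950407],
       [ 0.        ,  0.        ,  0.        ,  1.        ]])}
```

View pics/s0.png

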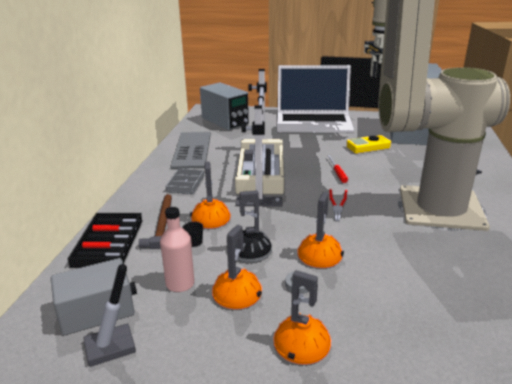

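View pics/t0.png

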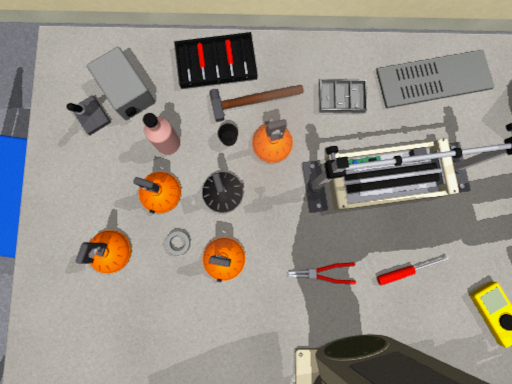

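The side view shows four orange lights and one black light at about (252,240); in the top view the black one is at (222,192), with orange ones at (272,143), (159,193), (110,252) and (224,259). The task describes a black bell housing, so (222,192) is the one. I'll confirm it in a crop and fit its pose.

Run:
```python
from h import *
a=cv2.imread('pics/s0.png');b=cv2.imread('pics/t0.png')
A=cv2.resize(a[180:270,205:325],(480,360),interpolation=cv2.INTER_CUBIC)
B=cv2.resize(b[150:230,180:260],(320,320),interpolation=cv2.INTER_CUBIC)
C=cv2.resize(b[120:230,290:512],(800,396)[:2] and (666,330),interpolation=cv2.INTER_CUBIC)
im=np.zeros((600,800,3),np.uint8); im[:240,:320]=cv2.resize(A,(320,240)); im[:260,330:590]=cv2.resize(B,(260,260)); im[265:595,:666]=C
cv2.imwrite('pics/c1.png',im)
for n,t,(u0,u1,v0,v1) in (('side','s0',(225,280,185,262)),('top','t0',(195,250,160,216))):
    P=cloud(n,np.load(f'pics/{t}.npy'))[v0:v1,u0:u1].reshape(-1,3)
    for lo,hi in ((.012,.06),(.075,.11),(.11,.15),(.15,.18)):
        q=P[(P[:,2]>lo)&(P[:,2]<hi)]
        if len(q): print(n,lo,len(q),q.mean(0).round(4),np.percentile(q,[2,98],axis=0).round(3).tolist())
# rail
for n,t in(('top','t0'),('side','s0')):
    P=cloud(n,np.load(f'pics/{t}.npy')).reshape(-1,3)
    q=P[(P[:,2]>.215)&(P[:,2]<.33)&(P[:,1]<.05)&(P[:,0]>.35)]
    m=q[(q[:,2]<.27)]
    c=m.mean(0);U=np.linalg.svd(m-c)[2][0] if len(m) else 0
    print(n,len(q),len(m),c,U,np.percentile(m,[1,99],axis=0))
```

```text
side 0.012 1165 [0.5119 0.2282 0.0331] [[0.461, 0.004, 0.013], [0.608, 0.358, 0.055]]
side 0.075 76 [0.4985 0.342  0.095 ] [[0.489, 0.301, 0.077], [0.523, 0.495, 0.11]]
side 0.11 436 [0.51   0.4073 0.1284] [[0.489, 0.299, 0.111], [0.532, 0.497, 0.149]]
side 0.15 461 [0.5101 0.3973 0.1656] [[0.491, 0.3, 0.151], [0.531, 0.497, 0.176]]
top 0.012 1142 [0.5053 0.3012 0.0374] [[0.46, 0.253, 0.014], [0.559, 0.354, 0.053]]
top 0.075 13 [0.4906 0.2957 0.0922] [[0.488, 0.29, 0.076], [0.494, 0.302, 0.106]]
top 0.11 28 [0.4957 0.2967 0.1271] [[0.488, 0.29, 0.111], [0.529, 0.306, 0.149]]
top 0.15 145 [0.5098 0.3034 0.1713] [[0.49, 0.292, 0.159], [0.532, 0.314, 0.176]]
top 1246 1190 [ 0.56367253 -0.15693762  0.24334356] [-0.16935407  0.98549078  0.01127486] [[ 0.5163488  -0.32907177  0.22975011]
 [ 0.63167368  0.04817379  0.25477248]]
side 7952 3990 [ 1.21423932 -1.17354459  0.24285095] [-2.07476268e-01 -9.78240007e-01 -2.94630456e-04] [[ 0.37227534 -2.19783206  0.21573853]
 [ 1.50842131 -0.1727668   0.26945293]]
```

View pics/c1.png

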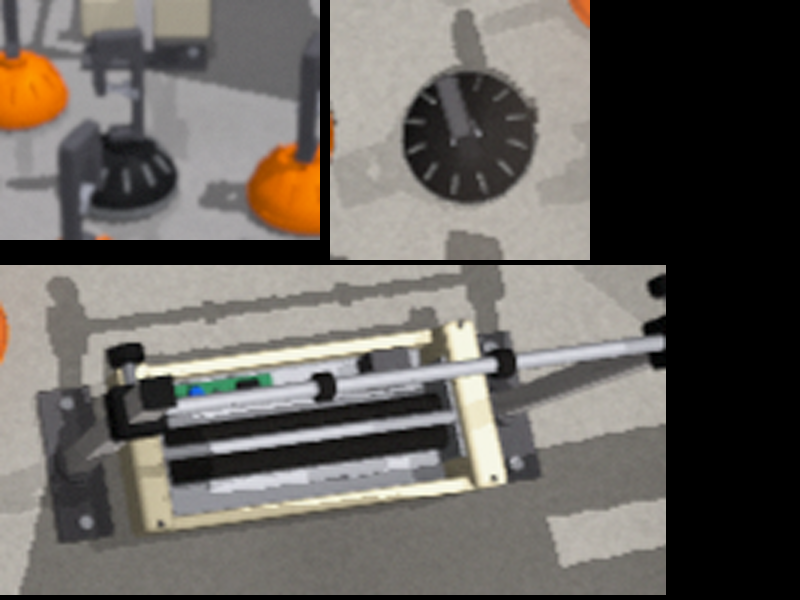

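Run:
```python
from h import *
from scipy.spatial.transform import Rotation as R
b=cv2.imread('pics/t0.png');d=np.load('pics/t0.npy');P=cloud('top',d)
# crown
q=P[160:216,195:250].reshape(-1,3);q=q[(q[:,2]>.155)&(q[:,2]<.185)]
r=cv2.minAreaRect((q[:,:2]*1000).astype(np.float32));print('crown',r,np.median(q[:,2]))
q=cloud('side',np.load('pics/s0.npy'))[185:262,225:280].reshape(-1,3);q=q[(q[:,2]>.155)&(q[:,2]<.185)&(q[:,1]<.34)&(q[:,1]>.26)]
r=cv2.minAreaRect((q[:,:2]*1000).astype(np.float32));print('crown side',r,np.percentile(q[:,2],[50,98]))
# bell circle
q=P[160:216,195:250].reshape(-1,3);q=q[(q[:,2]>.012)&(q[:,2]<.06)];print('bell',cv2.minEnclosingCircle((q[:,:2]*1000).astype(np.float32)))
# rail
v,u=np.mgrid[:384,:512]
m=(P[...,2]>.225)&(P[...,2]<.265)&(u>345)&(u<490)&(v>135)&(v<180)
q=P[m];l=cv2.fitLine((q*1000).astype(np.float32),cv2.DIST_HUBER,0,.01,.01).ravel();print('rail',len(q),l, 'yaw',np.arctan2(l[1],l[0]))
ax=l[:3];nx=np.array([-ax[1],ax[0]]);nx/=np.linalg.norm(nx)
s=(q*1000-l[3:])@ax;o=(q[:,:2]*1000-l[3:5])@nx;z=q[:,2]*1000
for k in range(-100,110,10):
    i=abs(s-k)<5
    if i.sum(): print(k,i.sum(),np.percentile(o[i],[5,50,95]).round(1),np.percentile(z[i],[5,50,95]).round(1),b[m][i].mean().round())
s=robot.read_state();print(R.from_rotvec(s['orientation']).as_matrix().round(3))
```

```text
crown ((511.622314453125, 304.122314453125), (45.73015594482422, 15.898080825805664), 18.175729751586914) 0.1720472943957304
crown side ((511.53790283203125, 307.7599792480469), (45.99493408203125, 18.31257438659668), 14.074953079223633) [0.16767929 0.17616808]
bell ((513.024169921875, 303.45062255859375), 57.729732513427734)
rail 878 [-1.4701411e-01  9.8913425e-01 -6.2994106e-04  5.5740417e+02
 -1.2617624e+02  2.4381775e+02] yaw 1.7183453
-100 25 [-5.8 -0.7  4.8] [240.9 243.  245.8] 183.0
-90 29 [-7.8  1.4  9. ] [242.3 247.  250.5] 44.0
-80 58 [-9.9  0.3  8. ] [235.5 244.9 249.5] 59.0
-70 26 [-6.2 -0.2  4.9] [239.8 243.3 246. ] 185.0
-60 26 [-4.1  0.1  4.6] [238.6 243.6 246.1] 197.0
-50 25 [-5.9  0.7  4.5] [239.5 244.  245.4] 186.0
-40 26 [-5.5 -0.   4.7] [240.5 243.4 246.1] 180.0
-30 25 [-5.7  0.3  4.5] [240.5 243.1 245.3] 181.0
-20 30 [-6.3 -0.3  4.8] [239.5 243.6 245.9] 180.0
-10 24 [-4.6 -0.2  4.2] [241.7 243.9 245. ] 189.0
0 26 [-6.2 -0.6  4.7] [241.2 243.  245.2] 179.0
10 27 [-5.5  0.2  4.6] [239.9 243.3 247. ] 178.0
20 26 [-5.8 -0.7  4.4] [241.2 243.7 245.9] 187.0
30 27 [-6.5  0.4  4.4] [237.8 243.3 245.8] 185.0
40 29 [-7.6  0.3  8.8] [239.3 247.7 250.7] 59.0
50 55 [-9.7  0.3  8.3] [236.4 245.4 250.3] 70.0
60 29 [-5.8 -0.3  4.6] [240.1 242.9 245. ] 190.0
70 22 [-5.1 -0.1  3.9] [240.5 244.  245.7] 192.0
80 30 [-6.4 -0.   4.4] [240.4 243.4 246. ] 188.0
90 26 [-5.5 -0.1  4.4] [241.  243.1 246. ] 191.0
100 23 [-6.5 -0.   4.2] [239.4 243.3 246.2] 181.0
[[ 0.953  0.302 -0.   ]
 [ 0.302 -0.953  0.002]
 [ 0.    -0.002 -1.   ]]
```

The crop confirms the black bell with its dark steel hook in the centre panel. The light's grip point is near (0.512, 0.304) with yaw about 0.31. The rail's middle is near (0.560, -0.144) with its normal at yaw 0.1475, and the rail centre is at z about 0.240.

>>> apply_moves(
  series=[
    [[27,-30,-8],[0,0,0]],
    [[27,-30,-8],[0,0,0]],
    [[27,-30,-8],[0,0,0]],
    [[27,-30,-8],[0,0,0]],
    [[27,-30,-8],[0,0,0]],
    [[27,-30,-8],[0,0,0]],
    [[27,-30,-8],[0,0,0]],
    [[27,-30,-8],[0,0,0]],
    [[27,-30,-8],[0,0,0]],
    [[27,-30,-8],[0,0,0]],
    [[27,-30,-8],[0,0,0]],
    [[27,-30,-8],[0,0,0]],
  ],
  claw=1,
)

```text
t: 1.1
tool_pos: [0.3814, -0.129, 0.501]
orientation: [3.105, 0.479, 0.0]
force: [1.5, 0.1, 0.3]
opening: 0.0932
gripper_force: 0.0
```

>>> apply_moves(
  series=[
    [[0,0,0],[0,0,-0.12]],
    [[0,0,0],[0,0,-0.12]],
    [[0,0,0],[0,0,-0.12]],
    [[0,0,0],[0,0,-0.12]],
    [[0,0,0],[0,0,-0.12]],
    [[0,0,0],[0,0,-0.12]],
    [[0,0,0],[0,0,-0.12]],
    [[0,0,0],[0,0,-0.12]],
    [[0,0,0],[0,0,-0.12]],
    [[0,0,0],[0,0,-0.12]],
    [[0,0,0],[0,0,-0.12]],
    [[0,0,0],[0,0,-0.12]],
  ],
)

```text
t: 2.1
tool_pos: [0.3813, -0.1309, 0.5003]
orientation: [-2.01, -2.414, 0.0]
force: [0.1, -0.3, -0.3]
opening: 0.0929
gripper_force: 0.0
```

>>> apply_moves(
  series=[
    [[0,0,0],[0,0,-0.12]],
    [[0,0,0],[0,0,0]],
    [[0,0,0],[0,0,0]],
  ],
)

```text
t: 2.35
tool_pos: [0.3813, -0.1309, 0.5004]
orientation: [-1.874, -2.521, 0.0]
force: [-0.1, 0.7, -0.1]
opening: 0.0932
gripper_force: 0.0
```

```bash
cat > go.py <<'E'
import sys
from h import *
from scipy.spatial.transform import Rotation as R
# args: target tcp x y z, tool-y yaw ; prints tool-axes shift (mm) and rotvec
s=robot.read_state();M=R.from_rotvec(s['orientation']).as_matrix()
t=np.array([float(a) for a in sys.argv[1:4]]);a=float(sys.argv[4])
y=np.array([np.cos(a),np.sin(a),0]);z=np.array([0,0,-1.]);T=np.stack([np.cross(y,z),y,z],1)
print('t',s['t'],'pos',s['tool_pos'].round(4),'yawy',np.arctan2(M[1,1],M[0,1]).round(4),'q',s['q'].round(2),'F',s['force'].round(2),'open',s['opening'].round(4),s['gripper_force'])
print('shift',(M.T@(t-s['tool_pos'])*1000).round(1),'turn',R.from_matrix(M.T@T).as_rotvec().round(4))
E
python3 go.py .512 .304 .47 .315
```

```text
Traceback (most recent call last):
  File "go.py", line 8, in <module>
    print('t',s['t'],'pos',s['tool_pos'].round(4),'yawy',np.arctan2(M[1,1],M[0,1]).round(4),'q',s['q'].round(2),'F',s['force'].round(2),'open',s['opening'].round(4),s['gripper_force'])
                                                                                                                                               ^^^^^^^^^^^^^^^^^^
AttributeError: 'float' object has no attribute 'round'
```

```bash
sed -i "s/s\['opening'\].round(4)/round(s['opening'],4)/" go.py; python3 go.py .512 .304 .47 .315
```

```text
t 2.35 pos [ 0.3813 -0.1309  0.5004] yawy 0.2922 q [-0.46 -0.43  1.82  0.    1.75 -0.75] F [-0.06  0.75 -0.1 ] open 0.0932 0.0
shift [378.8 250.4  30.5] turn [-0.0004 -0.0004 -0.0228]
```

>>> apply_moves(
  series=[
    [[34,20,0],[0,0,-0.01]],
    [[34,20,0],[0,0,-0.01]],
    [[34,20,0],[0,0,0]],
    [[34,20,0],[0,0,0]],
    [[34,20,0],[0,0,0]],
    [[34,24,0],[0,0,0]],
    [[34,24,0],[0,0,0]],
    [[34,24,0],[0,0,0]],
    [[34,24,10],[0,0,0]],
    [[34,24,10],[0,0,0]],
    [[34,24,10],[0,0,0]],
    [[0,0,0],[0,0,0]],
  ],
)

```text
t: 3.35
tool_pos: [0.4975, 0.3024, 0.4656]
orientation: [-1.842, -2.539, 0.008]
force: [0.0, 0.9, -1.2]
opening: 0.0928
gripper_force: 0.0
```

```bash
python3 - <<'E'
from h import *
P=cloud('top',robot.read_camera('top')[1])
p,d=snap('side','s1');P=cloud('side',d)[185:262,225:280].reshape(-1,3)
q=P[(P[:,2]>.155)&(P[:,2]<.185)&(P[:,1]<.34)&(P[:,1]>.26)]
print(len(q),cv2.minAreaRect((q[:,:2]*1000).astype(np.float32)))
E
python3 go.py .512 .304 .328 .312
```

```text
191 ((512.0444946289062, 305.89599609375), (46.26637268066406, 19.315650939941406), 17.818315505981445)
t 3.45 pos [0.4972 0.2983 0.4692] yawy 0.315 q [ 0.45  0.06  1.45 -0.    1.64  0.14] F [-0.16  0.07 -0.31] open 0.0931 0.0
shift [  0.9  16.5 141.1] turn [-0.0043  0.0008  0.003 ]
```

>>> apply_moves(
  series=[
    [[1,8,0],[0,0,0]],
    [[0,8,0],[-0.004,0,0]],
    [[0,0,0],[0,0,0]],
    [[0,0,23],[0,0,0]],
    [[0,0,23],[0,0,0]],
    [[0,0,23],[0,0,0]],
    [[0,0,23],[0,0,0]],
    [[0,0,20],[0,0,0]],
    [[0,0,15],[0,0,0]],
    [[0,0,14],[0,0,0]],
    [[0,0,0],[0,0,0]],
    [[0,0,0],[0,0,0]],
  ],
)

```text
t: 4.45
tool_pos: [0.5128, 0.3022, 0.3308]
orientation: [1.845, 2.54, 0.004]
force: [0.6, 0.0, 0.7]
opening: 0.0926
gripper_force: 0.0
```

```bash
python3 go.py .512 .304 .328 .312
python3 - <<'E'
from h import *
a,_=snap('side','s2');cv2.imwrite('pics/s2c.png',cv2.resize(a[120:280,180:340],(640,640)[:1]*2 if 0 else (600,600),interpolation=cv2.INTER_CUBIC))
E
```

```text
t 4.45 pos [0.5128 0.3022 0.3308] yawy 0.3144 q [ 0.45  0.16  1.59 -0.    1.39  0.13] F [0.64 0.   0.72] open 0.0926 0.0
shift [ 2.  -0.2  2.8] turn [0.0035 0.0001 0.0024]
```

View pics/s2c.png

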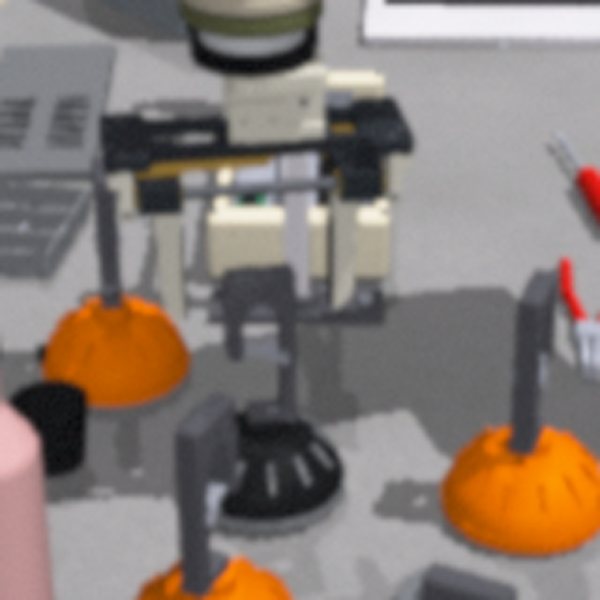

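The fingers, near crop columns 175 and 345, straddle the hook crown at (255,285). I'll nudge the tool and close.

>>> apply_moves(
  series=[
    [[2,0,3],[0,0,0]],
    [[0,0,0],[0,0,0]],
  ],
)

```text
t: 4.67
tool_pos: [0.5124, 0.3051, 0.3288]
orientation: [1.843, 2.54, 0.008]
force: [0.2, -0.5, -0.8]
opening: 0.0928
gripper_force: 0.0
```

>>> apply_moves(
  series=[
    [[0,0,0],[0,0,0]],
    [[0,0,0],[0,0,0]],
    [[0,0,0],[0,0,0]],
    [[0,0,0],[0,0,0]],
    [[0,0,0],[0,0,0]],
    [[0,0,0],[0,0,0]],
    [[0,0,0],[0,0,0]],
    [[0,0,0],[0,0,0]],
  ],
  claw=0,
  newtons=45,
)

```text
t: 5.33
tool_pos: [0.512, 0.3049, 0.3274]
orientation: [1.843, 2.542, 0.004]
force: [1.0, 0.4, -2.3]
opening: 0.0456
gripper_force: 44.8
```

```bash
python3 go.py .512 .304 .52 .312
```

```text
t 5.3333 pos [0.512  0.3049 0.3274] yawy 0.316 q [ 0.45  0.17  1.59 -0.    1.38  0.14] F [ 1.04  0.45 -2.35] open 0.0456 44.81641747430331
shift [  -0.9    0.4 -192.6] turn [ 0.0035 -0.      0.004 ]
```

>>> apply_moves(
  series=[
    [[0,0,-8],[0,0,0]],
    [[0,0,-15],[0,0,0]],
    [[0,0,-20],[0,0,0]],
    [[0,0,-25],[0,0,0]],
    [[0,0,-25],[0,0,0]],
    [[0,0,-25],[0,0,0]],
    [[0,0,-25],[0,0,0]],
    [[0,0,-25],[0,0,0]],
    [[0,0,-15],[0,0,0]],
    [[0,0,-9],[0,0,0]],
    [[0,0,0],[0,0,0]],
    [[0,0,0],[0,0,0]],
  ],
)

```text
t: 6.33
tool_pos: [0.5114, 0.3047, 0.519]
orientation: [1.843, 2.542, 0.004]
force: [0.2, -0.4, -4.5]
opening: 0.0459
gripper_force: 44.8
```

>>> apply_moves(
  series=[
    [[-10,-15,0],[0,0,0]],
    [[-18,-27,0],[0,0,0]],
    [[-18,-27,0],[0,0,0]],
    [[-18,-27,0],[0,0,0]],
    [[-15,-18,0],[0,0,0]],
    [[-20,-15,0],[0,0,0]],
    [[-28,-11,0],[0,0,0]],
    [[-28,-11,0],[0,0,0]],
    [[-28,-11,0],[0,0,0]],
    [[-28,-11,0],[0,0,0]],
    [[-28,-11,0],[0,0,0]],
    [[-28,-11,0],[0,0,0]],
  ],
)

```text
t: 7.33
tool_pos: [0.4084, -0.011, 0.5167]
orientation: [-1.844, -2.543, -0.003]
force: [0.7, -0.4, -4.2]
opening: 0.0457
gripper_force: 45.0
```

>>> apply_moves(
  series=[
    [[-28,-11,0],[0,0,0]],
    [[-28,-11,0],[0,0,0]],
    [[-28,-11,0],[0,0,0]],
    [[-20,-11,0],[0,0,0]],
    [[-15,-10,0],[0,0,0.04]],
    [[-10,-5,0],[0,0,0.04]],
    [[0,0,0],[0,0,0.04]],
    [[0,0,0],[0,0,0.04]],
    [[0,0,0],[0,0,0.008]],
    [[0,0,0],[0,0,0]],
    [[0,0,0],[0,0,0]],
    [[0,0,0],[0,0,0]],
  ],
)

```text
t: 8.33
tool_pos: [0.3926, -0.1503, 0.5179]
orientation: [2.049, 2.38, 0.005]
force: [-1.4, -0.1, -3.8]
opening: 0.0456
gripper_force: 45.0
```

```bash
python3 go.py .430 -.163 .478 .1475
python3 - <<'E'
from h import *
a,_=snap('side','s3');b,_=snap('top','t3')
A=cv2.resize(a[100:300,170:330],(400,500),interpolation=cv2.INTER_CUBIC)
B=cv2.resize(b[120:280,300:460],(400,400),interpolation=cv2.INTER_CUBIC)
im=np.zeros((500,800,3),np.uint8);im[:,:400]=A;im[:400,400:]=B;cv2.imwrite('pics/c3.png',im)
E
```

```text
t 8.3333 pos [ 0.3926 -0.1503  0.5179] yawy 0.1494 q [-0.49 -0.38  1.75  0.    1.77 -0.64] F [-1.35 -0.07 -3.84] open 0.0456 44.98593047261238
shift [-18.1  35.   40. ] turn [ 0.0031 -0.0012  0.0019]
```

View pics/c3.png

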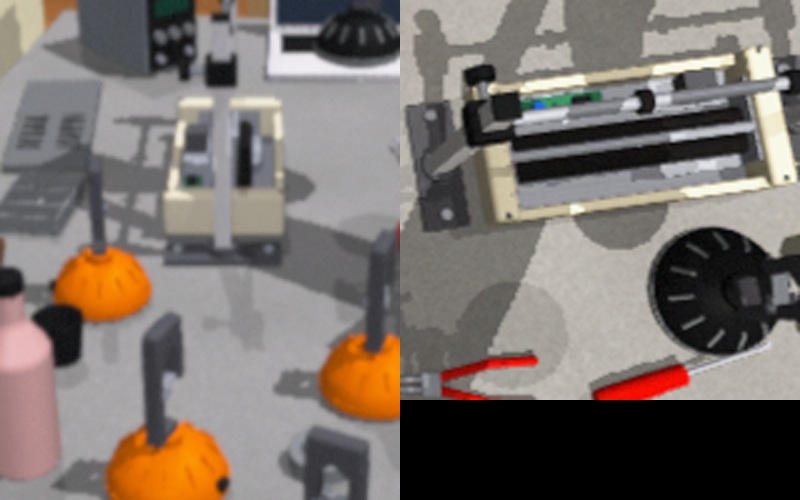

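The light is held, with its bell near crop pixel (710,290). I'll check its tilt and offset against the tool from the depth data.

Run:
```python
from h import *
P=np.concatenate([cloud(n,np.load(f'pics/{t}.npy')).reshape(-1,3) for n,t in(('top','t3'),('side','s3'))])
k=(abs(P[:,0]-.393)<.09)&(abs(P[:,1]+.15)<.09)
for lo,hi in((.185,.215),(.215,.25),(.255,.30),(.30,.33),(.33,.37)):
    q=P[k&(P[:,2]>lo)&(P[:,2]<hi)]
    print(lo,len(q),np.percentile(q,[1,99],axis=0).round(4).tolist(),cv2.minEnclosingCircle((q[:,:2]*1000).astype(np.float32)))
q=P[k];print(np.percentile(q[q[:,2]>.1][:,2],[.2,1]))
```

```text
0.185 581 [[0.3389, -0.1731, 0.1955], [0.4482, -0.0916, 0.2149]] ((393.3250732421875, -146.945068359375), 58.28541946411133)
0.215 1961 [[0.3458, -0.1828, 0.2154], [0.4423, -0.0991, 0.2477]] ((395.1007385253906, -150.94216918945312), 57.96685028076172)
0.255 253 [[0.3711, -0.1585, 0.2553], [0.4029, -0.1392, 0.2995]] ((387.7137451171875, -151.53460693359375), 17.8317928314209)
0.3 310 [[0.3716, -0.161, 0.301], [0.4162, -0.1334, 0.3296]] ((395.403076171875, -145.25631713867188), 24.521240234375)
0.33 957 [[0.3563, -0.1574, 0.3312], [0.4294, -0.1343, 0.3693]] ((393.6754150390625, -148.25318908691406), 40.00886917114258)
[0.19794371 0.20230238]
```

>>> apply_moves(
  series=[
    [[-9,17,10],[0,0,0]],
    [[-9,18,10],[0,0,0]],
    [[0,0,10],[0,0,0]],
    [[0,0,10],[0,0,0]],
    [[0,0,0],[0,0,0]],
    [[0,0,0],[0,0,0]],
    [[0,0,0],[0,0,0]],
    [[0,0,0],[0,0,0]],
  ],
)

```text
t: 9.1
tool_pos: [0.4297, -0.1631, 0.4797]
orientation: [2.049, 2.377, 0.006]
force: [-0.0, -0.4, -4.0]
opening: 0.0456
gripper_force: 45.0
```

```bash
python3 go.py .557 -.1444 .478 .1475
```

```text
t 9.1 pos [ 0.4297 -0.1631  0.4797] yawy 0.1481 q [-0.48 -0.28  1.74  0.    1.67 -0.62] F [-0.   -0.42 -4.05] open 0.0456 44.99218985438347
shift [ -0.3 128.6   2.4] turn [0.0054 0.0004 0.0006]
```

>>> apply_moves(
  series=[
    [[0,8,1],[0.005,0,0]],
    [[0,14,1],[0,0,0]],
    [[0,16,0],[0,0,0]],
    [[0,16,0],[0,0,0]],
    [[0,16,0],[0,0,0]],
    [[0,16,0],[0,0,0]],
    [[0,14,0],[0,0,0]],
    [[0,12,0],[0,0,0]],
    [[0,10,0],[0,0,0]],
    [[0,6,0],[0,0,0]],
    [[0,0,0],[0,0,0]],
    [[0,0,0],[0,0,0]],
  ],
)

```text
t: 10.1
tool_pos: [0.5567, -0.1442, 0.4765]
orientation: [-2.05, -2.379, 0.001]
force: [-0.2, -0.2, -4.2]
opening: 0.0457
gripper_force: 45.0
```

```bash
python3 go.py .557 -.1444 .478 .1475
python3 - <<'E'
from h import *
a,da=snap('side','s4');b,d=snap('top','t4')
A=cv2.resize(a[60:240,200:340],(420,540),interpolation=cv2.INTER_CUBIC)
B=cv2.resize(b[100:240,330:470],(380,380),interpolation=cv2.INTER_CUBIC)
im=np.zeros((540,800,3),np.uint8);im[:,:420]=A;im[:380,420:]=B;cv2.imwrite('pics/c4.png',im)
E
```

```text
t 10.1 pos [ 0.5567 -0.1442  0.4765] yawy 0.1483 q [-0.34  0.05  1.45 -0.    1.65 -0.49] F [-0.25 -0.19 -4.15] open 0.0457 44.99227702617645
shift [-0.3  0.2 -1.5] turn [-0.0015 -0.0007  0.0008]
```

View pics/c4.png

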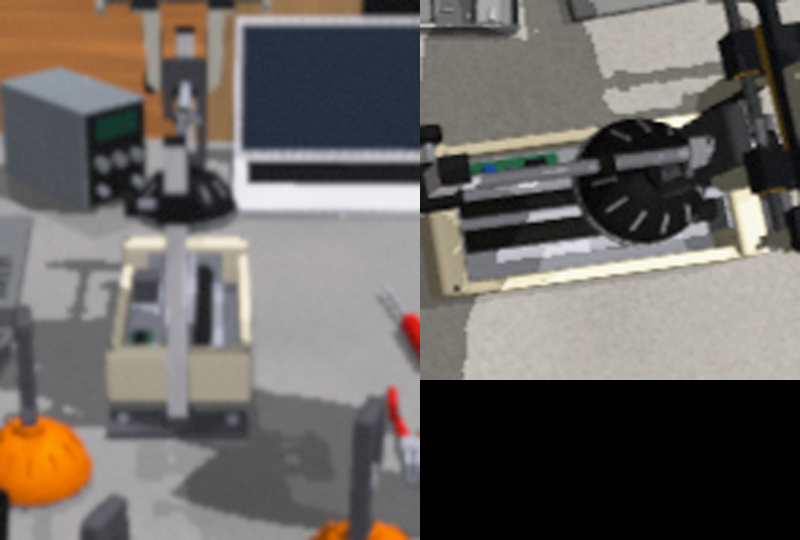

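The rail now stands under the throat (side crop near (180,100)), and no contact forces show. I'll push down.

>>> apply_moves(
  series=[
    [[0,0,4],[0,0,0]],
    [[0,0,4],[0,0,0]],
    [[0,0,4],[0,0,0]],
    [[0,0,3],[0,0,0]],
    [[0,0,3],[0,0,0]],
    [[0,0,3],[0,0,0]],
    [[0,0,0],[0,0,0]],
    [[0,0,0],[0,0,0]],
  ],
)

```text
t: 10.87
tool_pos: [0.5566, -0.1442, 0.4562]
orientation: [-2.051, -2.379, 0.0]
force: [-0.7, -0.0, 2.6]
opening: 0.0456
gripper_force: 45.0
```

>>> apply_moves(
  series=[
    [[0,0,2],[0,0,0]],
    [[0,0,2],[0,0,0]],
    [[0,0,2],[0,0,0]],
    [[0,0,2],[0,0,0]],
    [[0,0,0],[0,0,0]],
  ],
)

```text
t: 11.28
tool_pos: [0.5563, -0.1444, 0.4468]
orientation: [-2.05, -2.378, 0.002]
force: [-2.1, -1.1, 2.7]
opening: 0.0456
gripper_force: 45.0
```

>>> apply_moves(
  series=[
    [[0,0,2],[0,0,0]],
    [[0,0,2],[0,0,0]],
    [[0,0,2],[0,0,0]],
    [[0,0,2],[0,0,0]],
    [[0,0,0],[0,0,0]],
  ],
)

```text
t: 11.7
tool_pos: [0.5563, -0.1442, 0.4384]
orientation: [-2.049, -2.377, 0.002]
force: [-3.5, -0.2, -1.1]
opening: 0.0457
gripper_force: 45.0
```

>>> apply_moves(
  series=[
    [[0,0,2],[0,0,0]],
    [[0,0,2],[0,0,0]],
    [[0,0,2],[0,0,0]],
    [[0,0,1],[0,0,0]],
    [[0,0,0],[0,0,0]],
  ],
)

```text
t: 12.12
tool_pos: [0.5566, -0.1441, 0.4312]
orientation: [-2.049, -2.378, 0.0]
force: [-0.2, -0.0, -4.2]
opening: 0.0458
gripper_force: 45.0
```

>>> apply_moves(
  series=[
    [[0,0,1],[0,0,0]],
    [[0,0,1],[0,0,0]],
    [[0,0,1],[0,0,0]],
    [[0,0,0],[0,0,0]],
  ],
)

```text
t: 12.45
tool_pos: [0.5566, -0.1442, 0.4293]
orientation: [-2.05, -2.379, 0.0]
force: [0.1, -0.2, -4.1]
opening: 0.0458
gripper_force: 45.0
```

>>> apply_moves(
  series=[
    [[0,0,1],[0,0,0]],
    [[0,0,1],[0,0,0]],
    [[0,0,0],[0,0,0]],
    [[0,0,0],[0,0,0]],
  ],
)

```text
t: 12.78
tool_pos: [0.5565, -0.1442, 0.4275]
orientation: [-2.05, -2.379, 0.001]
force: [0.3, -0.7, -4.2]
opening: 0.0458
gripper_force: 45.0
```

>>> apply_moves(
  series=[
    [[0,0,1],[0,0,0]],
    [[0,0,0],[0,0,0]],
    [[0,0,0],[0,0,0]],
  ],
)

```text
t: 13.03
tool_pos: [0.5565, -0.1442, 0.4265]
orientation: [-2.05, -2.379, 0.001]
force: [0.7, -0.4, -4.0]
opening: 0.0457
gripper_force: 45.0
```

>>> apply_moves(
  series=[
    [[0,0,1],[0,0,0]],
    [[0,0,0],[0,0,0]],
    [[0,0,0],[0,0,0]],
  ],
)

```text
t: 13.28
tool_pos: [0.5566, -0.1442, 0.4258]
orientation: [-2.051, -2.379, -0.0]
force: [1.8, 0.7, -3.1]
opening: 0.0457
gripper_force: 45.0
```

>>> apply_moves(
  series=[
    [[0,0,1],[0,0,0]],
    [[0,0,0],[0,0,0]],
    [[0,0,0],[0,0,0]],
  ],
)

```text
t: 13.53
tool_pos: [0.5568, -0.1442, 0.4253]
orientation: [2.051, 2.379, 0.001]
force: [3.1, 0.3, 0.8]
opening: 0.0453
gripper_force: 45.0
```

>>> apply_moves(
  series=[
    [[0,1,0],[0,0,0]],
    [[0,2,0],[0,0,0]],
    [[0,0,0],[0,0,0]],
    [[0,0,0],[0,0,0]],
  ],
)

```text
t: 13.87
tool_pos: [0.5593, -0.1438, 0.4236]
orientation: [-2.049, -2.377, 0.002]
force: [-0.2, 0.6, -2.9]
opening: 0.0457
gripper_force: 45.0
```

>>> apply_moves(
  series=[
    [[0,0,1],[0,0,0]],
    [[0,0,0],[0,0,0]],
    [[0,0,0],[0,0,0]],
  ],
)

```text
t: 14.12
tool_pos: [0.5594, -0.1438, 0.4234]
orientation: [-2.05, -2.378, 0.001]
force: [-1.4, 0.3, -2.4]
opening: 0.0456
gripper_force: 45.0
```

Run:
```python
from h import *
a,da=snap('side','s5')
cv2.imwrite('pics/c5.png',cv2.resize(a[70:150,220:300],(600,600),interpolation=cv2.INTER_CUBIC))
```

```text
(no output)
```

View pics/c5.png

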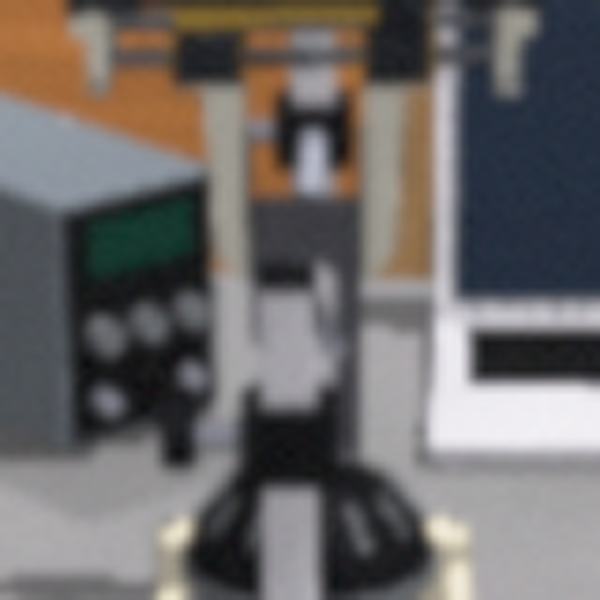

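The picture shows a bright tongue from about (325,265) to (345,345) in the crop. The latch still looks folded up against the stem, so the rail is not fully seated. I'll press on gently.

>>> apply_moves(
  series=[
    [[0,0,1],[0,0,0]],
    [[0,0,0],[0,0,0]],
    [[0,0,0],[0,0,0]],
  ],
)

```text
t: 14.42
tool_pos: [0.5593, -0.1437, 0.4233]
orientation: [-2.051, -2.379, 0.0]
force: [-5.3, 2.2, 4.9]
opening: 0.0457
gripper_force: 45.0
```

>>> apply_moves(
  series=[
    [[0,0,1],[0,0,0]],
    [[0,0,0],[0,0,0]],
    [[0,0,0],[0,0,0]],
  ],
)

```text
t: 14.67
tool_pos: [0.5593, -0.1437, 0.4232]
orientation: [-2.051, -2.379, 0.0]
force: [-7.4, 1.9, 10.2]
opening: 0.0459
gripper_force: 45.0
```

>>> apply_moves(
  series=[
    [[0,-1,0],[0,0,0]],
    [[0,-0.5,0],[0,0,0]],
    [[0,0,0],[0,0,0]],
    [[0,0,0],[0,0,0]],
  ],
)

```text
t: 15.0
tool_pos: [0.5586, -0.1438, 0.4233]
orientation: [2.049, 2.378, 0.003]
force: [-0.3, 2.9, 6.9]
opening: 0.0457
gripper_force: 45.0
```

Run:
```python
from h import *
a,da=snap('side','s6')
cv2.imwrite('pics/c6.png',cv2.resize(np.hstack([a[90:140,240:280],cv2.imread('pics/s5.png')[90:140,240:280]]),(800,500),interpolation=cv2.INTER_CUBIC))
print(robot.read_state()['force'],robot.read_state()['tool_pos'])
```

```text
[0.53800936 3.10910028 6.26724817] [ 0.558596   -0.14377082  0.42325787]
```

View pics/c6.png

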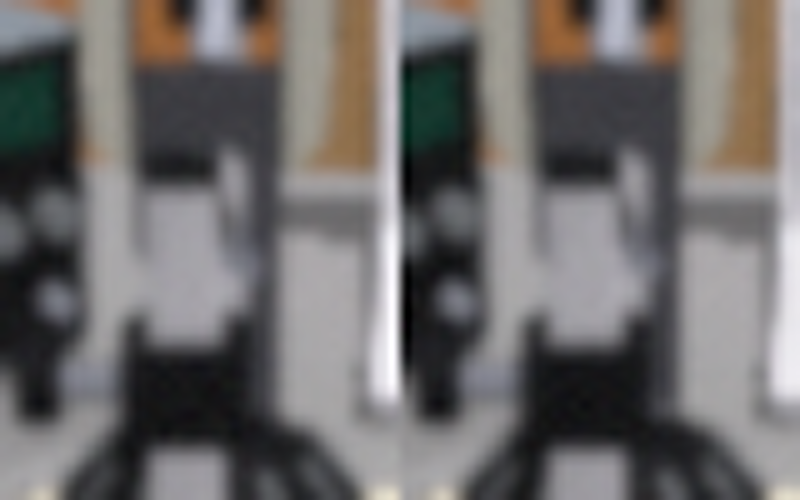

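Run:
```python
from h import *
d=np.load('pics/s6.npy');a=cv2.imread('pics/s6.png')
P=cloud('side',d)
for v in range(98,126,1): print(v,' '.join(f'{x:4.0f}/{g:3d}' for x,g in zip(d[v,252:272]*1000,a[v,252:272,1])))
q=P[100:118,262:266].reshape(-1,3);print(np.c_[q*1000].round()[::3])
```

```text
98 1490/120 1500/ 80 1496/ 61 1495/ 62 1487/ 60 1489/ 63 1495/ 62 1489/ 61 1495/ 60 1490/ 64 1489/ 61 1494/ 61 1493/ 63 1495/ 63 1494/ 62 1494/ 72 1490/111 1492/142 1491/154 1486/154
99 1497/124 1497/ 85 1495/ 61 1496/ 62 1494/ 62 1493/ 59 1492/ 61 1494/ 61 1495/ 63 1487/ 61 1494/ 61 1493/ 60 1498/ 62 1491/ 60 1493/ 61 1493/ 72 1490/113 1490/142 1494/152 1488/154
100 1496/127 1500/ 88 1499/ 63 1486/ 61 1495/ 59 1496/ 60 1497/ 59 1497/ 58 1496/ 61 1492/ 59 1490/ 59 1495/ 59 1496/ 59 1499/ 58 1492/ 59 1493/ 73 1487/111 1489/142 1493/152 1493/153
101 1499/128 1502/ 91 1495/ 63 1499/ 59 1496/ 59 1498/ 61 1497/ 62 1495/ 60 1498/ 59 1499/ 58 1497/ 60 1500/ 61 1499/ 61 1489/ 60 1498/ 60 1493/ 72 1493/115 1495/141 1492/154 1497/151
102 1503/128 1501/ 91 1500/ 66 1497/ 59 1501/ 60 1503/ 61 1496/ 58 1505/ 58 1498/ 61 1504/ 60 1495/ 62 1499/ 62 1503/ 64 1495/ 61 1499/ 60 1496/ 75 1495/112 1492/142 1494/154 1496/151
103 1496/131 1502/ 91 1499/ 63 1500/ 59 1498/ 59 1502/ 57 1499/ 59 1500/ 62 1504/ 59 1503/ 64 1496/ 65 1499/ 64 1503/ 60 1494/ 64 1504/ 61 1495/ 74 1500/110 1495/140 1496/153 1503/14
[... 3854 characters left out ...]
68 2033/167
125 1312/ 75 1319/ 41 1321/ 39 1318/ 45 1316/ 49 1321/ 50 1316/ 51 1313/ 50 1316/ 50 1315/ 44 1313/ 36 1316/ 28 1319/ 36 1533/ 50 1542/ 66 1535/ 99 2030/142 2030/162 2029/167 2036/167
[[ 553. -134.  260.]
 [ 545. -144.  257.]
 [ 548. -142.  255.]
 [ 551. -140.  252.]
 [ 553. -134.  250.]
 [ 543. -134.  251.]
 [ 547. -138.  246.]
 [ 551. -140.  242.]
 [ 587. -332.  174.]
 [ 545. -144.  238.]
 [ 548. -144.  234.]
 [ 584. -335.  166.]
 [ 545.  -87.  247.]
 [ 545. -142.  229.]
 [ 547. -135.  228.]
 [ 583. -330.  157.]
 [ 544.  -78.  241.]
 [ 543. -130.  223.]
 [ 548. -141.  216.]
 [ 551. -140.  213.]
 [ 554. -137.  210.]
 [ 544. -139.  210.]
 [ 547. -134.  208.]
 [ 584. -334.  133.]]
```

The bright sliver is background: its depth is 1.71 m, which is the far post. The tongue shows at crop rows 113–116 at pivot height (z about 0.21), so it is shut. I'll tug up and let the force confirm.

>>> apply_moves(
  series=[
    [[0,0,-4],[0,0,0]],
    [[0,0,-4],[0,0,0]],
    [[0,0,-4],[0,0,0]],
    [[0,0,-3],[0,0,0]],
    [[0,0,-2],[0,0,0]],
    [[0,0,0],[0,0,0]],
    [[0,0,0],[0,0,0]],
  ],
)

```text
t: 15.63
tool_pos: [0.558, -0.1441, 0.4385]
orientation: [-2.05, -2.379, 0.001]
force: [0.3, 0.4, -3.8]
opening: 0.0453
gripper_force: 45.0
```

>>> apply_moves(
  series=[
    [[0,0,-1.5],[0,0,0]],
    [[0,0,-1.5],[0,0,0]],
    [[0,0,0],[0,0,0]],
    [[0,0,0],[0,0,0]],
  ],
)

```text
t: 15.97
tool_pos: [0.558, -0.144, 0.4416]
orientation: [-2.05, -2.379, 0.0]
force: [0.8, 0.5, -3.9]
opening: 0.046
gripper_force: 45.0
```

>>> apply_moves(
  series=[
    [[0,0,-1.5],[0,0,0]],
    [[0,0,0],[0,0,0]],
    [[0,0,0],[0,0,0]],
  ],
)

```text
t: 16.22
tool_pos: [0.558, -0.144, 0.4432]
orientation: [-2.05, -2.379, 0.0]
force: [-0.2, -0.4, -4.2]
opening: 0.0458
gripper_force: 45.0
```

>>> apply_moves(
  series=[
    [[0,0,-1],[0,0,0]],
    [[0,0,0],[0,0,0]],
    [[0,0,0],[0,0,0]],
  ],
)

```text
t: 16.47
tool_pos: [0.558, -0.144, 0.4441]
orientation: [-2.05, -2.379, 0.0]
force: [0.5, 0.1, -4.2]
opening: 0.0457
gripper_force: 45.0
```

>>> apply_moves(
  series=[
    [[0,0,-1],[0,0,0]],
    [[0,0,0],[0,0,0]],
    [[0,0,0],[0,0,0]],
  ],
)

```text
t: 16.72
tool_pos: [0.558, -0.144, 0.4449]
orientation: [-2.05, -2.378, 0.001]
force: [0.2, -0.4, -5.2]
opening: 0.0459
gripper_force: 45.0
```

>>> apply_moves(
  series=[
    [[0,0,-1],[0,0,0]],
    [[0,0,0],[0,0,0]],
    [[0,0,0],[0,0,0]],
  ],
)

```text
t: 16.97
tool_pos: [0.558, -0.144, 0.4451]
orientation: [-2.05, -2.378, 0.001]
force: [2.6, -0.9, -12.0]
opening: 0.0459
gripper_force: 45.0
```

The rail bears on the shut latch with about 8 N. I'll hold briefly, then lower.

>>> apply_moves(
  series=[
    [[0,0,0],[0,0,0]],
    [[0,0,0],[0,0,0]],
    [[0,0,0],[0,0,0]],
  ],
)

```text
t: 17.22
tool_pos: [0.558, -0.144, 0.4452]
orientation: [-2.05, -2.378, 0.001]
force: [3.0, -0.6, -16.2]
opening: 0.0458
gripper_force: 45.0
```

>>> apply_moves(
  series=[
    [[0,0,3],[0,0,0]],
    [[0,0,4],[0,0,0]],
    [[0,0,4],[0,0,0]],
    [[0,0,4],[0,0,0]],
    [[0,0,3],[0,0,0]],
    [[0,0,2],[0,0,0]],
    [[0,0,1],[0,0,0]],
    [[0,0,1],[0,0,0]],
    [[0,0,0],[0,0,0]],
    [[0,0,0],[0,0,0]],
  ],
)

```text
t: 18.05
tool_pos: [0.5581, -0.144, 0.4243]
orientation: [-2.051, -2.379, -0.0]
force: [1.1, 0.2, -3.5]
opening: 0.0459
gripper_force: 45.0
```

>>> apply_moves(
  series=[
    [[0,0.5,0.8],[0,0,0]],
    [[0,0,0],[0,0,0]],
    [[0,0,0],[0,0,0]],
    [[0,0,0],[0,0,0]],
  ],
)

```text
t: 18.38
tool_pos: [0.5587, -0.144, 0.4236]
orientation: [-2.051, -2.379, -0.0]
force: [2.0, -0.0, 0.1]
opening: 0.0459
gripper_force: 45.0
```

>>> apply_moves(
  series=[
    [[0,0,0.5],[0,0,0]],
    [[0,0,0],[0,0,0]],
    [[0,0,0],[0,0,0]],
    [[0,0,0],[0,0,0]],
  ],
)

```text
t: 18.72
tool_pos: [0.5587, -0.144, 0.4235]
orientation: [2.051, 2.38, 0.0]
force: [2.3, 0.5, 2.8]
opening: 0.0456
gripper_force: 45.0
```

>>> apply_moves(
  series=[
    [[0,0,-0.5],[0,0,0]],
    [[0,0,0],[0,0,0]],
    [[0,0,0],[0,0,0]],
  ],
  newtons=5,
)

```text
t: 18.97
tool_pos: [0.5587, -0.144, 0.4235]
orientation: [-2.051, -2.379, -0.0]
force: [6.2, 0.1, 0.8]
opening: 0.0464
gripper_force: 5.0
```

>>> apply_moves(
  series=[
    [[0,0,0],[0,0,0]],
    [[0,0,0],[0,0,0]],
    [[0,0,0],[0,0,0]],
    [[0,0,0],[0,0,0]],
    [[0,0,0],[0,0,0]],
    [[0,0,0],[0,0,0]],
    [[0,0,0],[0,0,0]],
    [[0,0,0],[0,0,0]],
  ],
  claw=1,
)

```text
t: 19.63
tool_pos: [0.5585, -0.1439, 0.4232]
orientation: [-2.05, -2.379, 0.001]
force: [-0.1, -0.9, -0.4]
opening: 0.0916
gripper_force: 0.0
```

>>> apply_moves(
  series=[
    [[0,0,-4],[0,0,0]],
    [[0,0,-8],[0,0,0]],
    [[0,0,-15],[0,0,0]],
    [[0,0,-15],[0,0,0]],
    [[0,0,-20],[0,0,0]],
    [[0,0,-20],[0,0,0]],
    [[0,0,-20],[0,0,0]],
    [[0,0,-10],[0,0,0]],
    [[0,0,0],[0,0,0]],
    [[0,0,0],[0,0,0]],
    [[0,0,0],[0,0,0]],
    [[0,0,0],[0,0,0]],
  ],
)

```text
t: 20.63
tool_pos: [0.5585, -0.144, 0.5334]
orientation: [-2.049, -2.377, 0.002]
force: [-0.8, -0.2, -0.3]
opening: 0.0933
gripper_force: 0.0
```

Run:
```python
from h import *
for i in range(20): robot.read_camera('side')
a,d1=snap('side','s7')
for i in range(6): robot.read_camera('side')
b,d2=snap('side','s8');t,dt=snap('top','t8')
for d in(d1,d2):
    q=cloud('side',d).reshape(-1,3);q=q[(abs(q[:,0]-.558)<.05)&(abs(q[:,1]+.144)<.05)&(q[:,2]>.2)&(q[:,2]<.3)];print(q.mean(0),q[:,2].max())
print(robot.read_state()['force'],robot.read_state()['t'])
im=np.zeros((540,800,3),np.uint8);im[:,:420]=cv2.resize(b[60:240,200:340],(420,540));im[:380,420:]=cv2.resize(t[100:240,330:470],(380,380));cv2.imwrite('pics/c8.png',im)
```

```text
[ 0.55636823 -0.13897624  0.24719181] 0.27252791923486486
[ 0.55601306 -0.13893689  0.24677474] 0.2724569123787682
[0.06552746 0.1272191  0.74832991] 22.0833
```

View pics/c8.png

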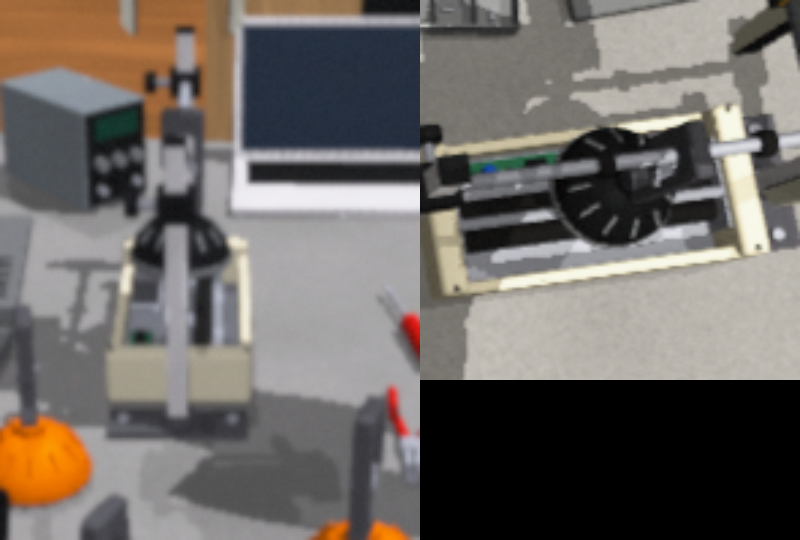

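The light hangs on the rail between the collars (side crop bell near (180,240)), and the gripper is clear. I'll let any swing settle and check.

Run:
```python
from h import *
for i in range(100): robot.read_camera('side')
g=None
for i in range(14):
    a,d=robot.read_camera('side'); g0=cv2.cvtColor(a,6)[125:150,240:278].astype(np.float32)
    if g is None: g=g0
    print(np.round(cv2.phaseCorrelate(g,g0)[0],2),end=' ')
q=cloud('side',d).reshape(-1,3);q=q[(abs(q[:,0]-.558)<.09)&(abs(q[:,1]+.144)<.09)]
for lo,hi in((.105,.14),(.25,.275)):
    k=q[(q[:,2]>lo)&(q[:,2]<hi)];print(np.percentile(k,[2,98],axis=0).round(3))
print(robot.read_state()['t'])
```

```text
[0.  0.5] [-0.03  0.51] [0.04 0.53] [0.03 0.49] [0.04 0.49] [0.1  0.51] [-0.01  0.51] [-0.03  0.47] [0.03 0.54] [-0.04  0.49] [-0.    0.52] [-0.05  0.51] [0.01 0.49] [0.06 0.45] [[ 0.51  -0.15   0.107]
 [ 0.613 -0.088  0.139]]
[[ 0.538 -0.15   0.251]
 [ 0.582 -0.13   0.272]]
27.7833
```

At rest and upright; handing in.

```bash
python3 -c "
from plant import robot
print(robot.close_job())"
```

```text
the job is handed in; nothing more can be done
None
```

The work light hangs on the rail between the collars, upright and at rest, with the latch shut: a tug upwards bore on it with about 8–12 N. The gripper is clear of it and the job is handed in; no verdict was returned.

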